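# Nudge a dish carrier home in the imaging dock

### The arm

A 7-joint arm with a two-finger parallel gripper is mounted at the origin on the work surface. World frame = base frame: x ahead of the robot, y to its left, z up, the work surface at z = 0. Lengths are in m, angles in rad, forces in N, time in s.
With the tool pointing down it reaches from about 0.425 to 0.925 m from the base axis. Payload 6.8 kg.
Tool frame: the origin (TCP) lies midway between the tips of the shut fingers; the grasp point (between the pads) lies bot.grip_point_offset behind it (bot.grip_point_offset is the distance from the TCP to the grasp point, in m); z points along the fingers, y is the line along which they close (so a half turn about z gives the same grasp; the last joint's range is limited). The gripper opens to 85 mm and grips with 20 to 120 N. Pads are 22 mm wide; open, the fingers measure 114 mm over their backs; the gripper's body (76 mm by 85 mm) begins 54 mm behind the grasp point. The pads swing forward as they close: fully open they stand 13 mm farther back than shut.
Start: joints at [-1.34, 0.477, 0.022, 1.555, -0.011, 1.109, -0.083], TCP at [0.224, 0.637, 0.231] pointing down, gripper open.
Joint ranges: [-2.96, 2.96], [-0.34, 2.1], [-1.41, 1.46], [0.24, 2.44], [-1.37, 4.51], [0.17, 1.92], [-2.96, 2.96]. Speed limits (rad/s): [2.39, 2.39, 3.14, 3.14, 3.14, 3.14, 3.14].

### API

Orientations are given as a unit quaternion [w, x, y, z].
In Python, from station import get_obs, cams, job, bot gives the robot as it stands.
- The arm moves only by the tool arm_command, never from a script. Its argument "rows" is a list that holds one entry, the list of rows, each a list of 5 numbers: the finger opening in mm, from 0 to 85.4, then the shift along the world's x, y, z in units of 60 mm (1.0 is 60 mm), then the turn about the world's z in units of 0.08 rad (1.0 is 0.08 rad). In form: [[[grip, x, y, z, turn], ...]]. A call has exactly 10 rows; each row shifts and turns the commanded pose from where the row before left it; what a row does not reach is not made up. A row lasts 1/8 s, in which the tool goes at most 62.5 mm and 10.7 degrees, less where a joint would pass 70% of its speed; a pose out of reach is approached as far as the arm can. A call with a number of a shift or a turn outside -1 to 1 is refused whole. A call with a gripper value outside its range is refused whole. The fingers move at their own pace and stop on an object; "newtons" is the grip in N (left out, the last holds). Time passes only in rows, so rows that do not move let the fingers close, or fill a call up. It gives the time, the measured TCP pose, the force, the opening and the grip force at its end, in the units of the state.
- get_obs(): the state, without advancing time (a new reading comes with each control period).
- cams.read_camera(name): name is "scene" or "top"; returns the picture (384x512x3 uint8, red, green, blue); there is no depth.
- cams.camera_params(name): a dict with "K" (3x3 intrinsics, pixels), "extrinsics" (4x4, takes a point from camera to world coordinates). Camera axes: x right, y down, z forward; pixel columns grow to the right and rows downward; lengths in m; the calibration is good to about 2 mm. A picture is of the moment at which its call begins. camera_params takes no time and is no camera call.
- job.hand_in(): hands the job in; it is judged then, once.
The state is a dict: "t": time; "q": joint angles; "joint_vel": joint speeds; "joint_torque": joint torques, N m; "eef_pos": TCP position; "tool_rot": TCP orientation; "contact_force": force on the tool from outside, world axes, zero at the start; "torque": the same for the moment, N m; "gripper_width": opening from 0.0 (shut) to 1.0 (fully open); "grasp_force": force on a finger pad.
Only numpy, scipy, OpenCV 4.12 (cv2) and the standard library are available. Lean on these libraries where they do the work, as an engineer would, in place of code of your own. Each camera call takes 0.05 s, during which the arm holds its last target. There are 200 camera calls.

### The job

Pick up the pusher with the orange grip and use it (never your fingers) to nudge the blue dish carrier slowly along the guide into the white imaging dock, until it rests against the soft stop hidden under the hood. The stop sits at a different depth each day, so feel for it and do not press hard on it. Then stand the pusher back on the green mat, and leave everything else where it is.

Things in the scene. Friction and masses are not known exactly. Their poses are not given: they have to be found in the camera images.
- dock: fixed imaging dock: white hood with a black lens turret on a low aluminium base with two dark rails. Origin: on the bench, mid-mouth of the hood; +x points into the hood (the way the carrier goes). Base top 4 mm above the bench, x -200 to 190 mm. Rails: tops 16 mm up, inner faces at y = +/-43 mm. Hood x 0 to 190 mm, 114 mm wide, 65 mm high; turret 60 mm wide at x = 110 mm, 125 mm high
- dock_mouth (a point): middle of the hood's mouth at base-plate level, axes as the dock. Beyond it, out of sight, is a fixed spring stop with a rubber buffer, its free face somewhere between 95 and 135 mm inside the mouth (+x), 34 mm wide, central. It gives 1 mm per 3 N pressed, 8 mm at most; more than 12 N on it is too hard
- carrier: blue carrier, 110 mm (x) by 80 mm (y), 20 mm high, 0.2 to 0.4 kg, with a steel-covered dish (76 mm wide, top 38 mm up) fixed on its middle. Origin: centre of underside; its +x end goes in first and meets the stop. Starts loose on the open part of the guide, 3 mm play to each rail; sliding friction about 1 to 3 N
- pusher: steel pusher, 0.2 kg, standing on the mat. Origin: underside, below the middle of its upright orange grip (50 mm along x, 18 mm along y, top 56 mm up; take it across y). Foot plate 60 x 50 x 6 mm under the grip; a thin bar runs along +x to a flat upright blade 50 mm wide (y), 35 mm high from the underside, pushing face at x = +110 mm
- mat: fixed green mat, 260 mm (x) by 240 mm (y), 3 mm thick. Origin: centre of its underside on the bench; z up
- tweezers: bystander: steel tweezers with a dark grip, 180 mm long along x, 10 mm high, lying on the mat. Origin: underside, centre
- flask: bystander: conical glass flask, 84 mm wide, 108 mm high. Origin: centre of its underside
- jar_a: bystander: green glass jar with black cap, 72 mm wide, 120 mm high. Origin: centre of its underside
- jar_b: bystander: clear glass jar with black cap, 72 mm wide, 120 mm high. Origin: centre of its underside
- bowl: bystander: upturned steel bowl, 140 mm wide, 42 mm high. Origin: centre of its underside
- dish: bystander: small open steel dish, 110 mm wide, 26 mm high. Origin: centre of its underside
There are look-alikes about, which are no part of the job. What is shaped like the pusher but purple is not meant.

How it is judged:
By the outcome, as a careful person would: the job done as asked, in the order asked, and still so for the second after the job is handed in, with the robot touching nothing.
It also fails if it takes over 67 s, if anything falls off the work surface, if the arm or the gripper's body presses on something with over 40 N, if the wrist force passes 120 N, or if a joint passes its speed limit or range.

## Working session

There is one attempt and no reset: what is moved stays moved. The work goes in short steps, Python scripts to look and compute and a tool call to move; the robot and the scene stay as the last step left them, time stands still between calls to the robot, and variables do not carry over. Pictures are saved under pics/ and viewed, at most 10 in all, crops included, and the job is handed in when it is done.

Besides the shell and the picture viewer there is one more tool, called as name(argument=value, ...), one argument or row to a line, values as JSON. arm_command: Moves the arm, as the interface text tells. Its arguments: {"type":"object","properties":{"rows":{"type":"array"},"newtons":{"type":"number"}},"required":["rows"]}

```bash
mkdir -p pics; ls
python3 - <<'E'
from station import get_obs,cams,job,bot
import cv2,numpy as np
for n in("scene","top"):
    im=cams.read_camera(n); cv2.imwrite(f"pics/{n}0.png",im[:,:,::-1])
    p=cams.camera_params(n); print(n,np.round(p["K"],1).tolist(),np.round(p["extrinsics"],3).tolist())
print(bot.grip_point_offset); o=get_obs(); print({k:np.round(v,3).tolist() for k,v in o.items()})
a,b=[cv2.imread(f"pics/{n}0.png") for n in("scene","top")]
E
```

```text
pics
scene [[454.7, 0.0, 250.4], [0.0, 454.7, 185.2], [0.0, 0.0, 1.0]] [[0.794, 0.45, -0.408, 1.049], [0.608, -0.57, 0.554, -0.722], [0.017, -0.688, -0.726, 1.064], [0.0, 0.0, 0.0, 1.0]]
top [[459.2, 0.0, 258.9], [0.0, 459.2, 196.8], [0.0, 0.0, 1.0]] [[0.025, -0.989, 0.148, 0.283], [-1.0, -0.023, 0.014, 0.031], [-0.01, -0.148, -0.989, 1.45], [0.0, 0.0, 0.0, 1.0]]
0.0187
{'t': 0.1, 'q': [-1.34, 0.478, 0.022, 1.556, -0.012, 1.109, -0.083], 'joint_vel': [0.001, -0.002, -0.001, -0.002, -0.001, 0.001, -0.001], 'joint_torque': [0.003, -59.776, 1.613, -28.196, 0.013, 0.005, 0.0], 'eef_pos': [0.224, 0.636, 0.23], 'tool_rot': [-0.0, 0.169, 0.986, -0.001], 'contact_force': [0.366, -0.83, 0.794], 'torque': [-0.071, 0.014, -0.006], 'grasp_force': 0.0, 'gripper_width': 1.0}
```

View pics/scene0.png

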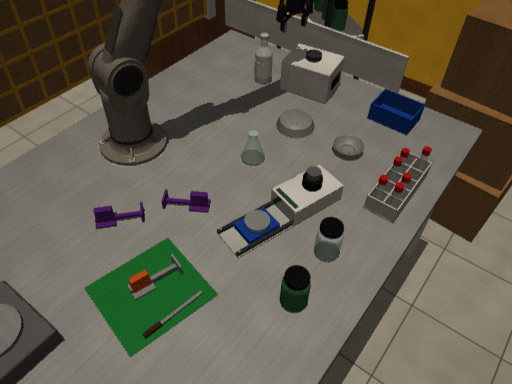

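View pics/top0.png

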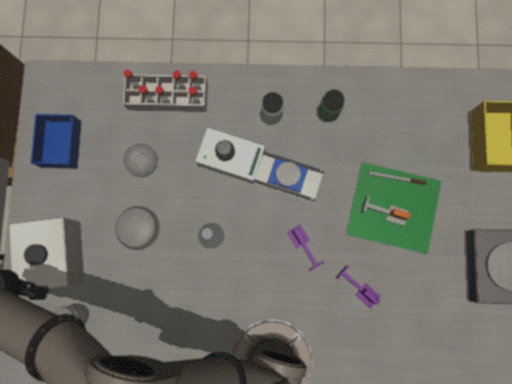

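The orange-gripped pusher is at scene (140,282) / top (400,213). Look-alikes are the purple pushers at scene (105,217), (200,202) / top (368,295), (299,234). The dock with the carrier is at scene (308,190) / top (230,155). A second white box with a lens, at scene (312,75), has no guide, so it is not the dock. I choose the orange pusher, and will now check it in a close crop and measure.

```bash
cat > h.py <<'E'
from station import get_obs,cams,job,bot
import cv2,numpy as np
P={n:cams.camera_params(n) for n in("scene","top")}
def ray(n,uv,z):
    K,E=np.array(P[n]["K"]),np.array(P[n]["extrinsics"])
    d=E[:3,:3]@np.linalg.solve(K,[uv[0],uv[1],1]); o=E[:3,3]
    return np.round((o+d*(z-o[2])/d[2])[:2],4)
def proj(n,p):
    K,E=np.array(P[n]["K"]),np.array(P[n]["extrinsics"])
    q=K@(E[:3,:3].T@(np.array(p)-E[:3,3])); return np.round(q[:2]/q[2],1)
def mask(im,lo,hi,roi):
    m=cv2.inRange(cv2.cvtColor(im,cv2.COLOR_BGR2HSV),np.array(lo),np.array(hi))
    r=np.zeros_like(m); x0,y0,x1,y1=roi; r[y0:y1,x0:x1]=m[y0:y1,x0:x1]
    cs=cv2.findContours(r,0,2)[0]
    return max(cs,key=cv2.contourArea)
def cen(c):
    m=cv2.moments(c); return m["m10"]/m["m00"],m["m01"]/m["m00"]
E
python3 - <<'E'
from h import *
S,T=cv2.imread("pics/scene0.png"),cv2.imread("pics/top0.png")
R={"scene":dict(mat=(80,230,225,355),grip=(120,265,155,300),car=(225,205,285,250)),"top":dict(mat=(340,155,450,260),grip=(385,200,415,225),car=(250,150,320,200))}
for n,im in(("scene",S),("top",T)):
    c=mask(im,(45,100,40),(80,255,255),R[n]["mat"]); b=cv2.boxPoints(cv2.minAreaRect(cv2.convexHull(c)))
    q=np.array([ray(n,p,.003) for p in cv2.approxPolyDP(cv2.convexHull(c),6,True)[:,0].astype(float)]);print(n,"mat",q.tolist(),q.mean(0))
    c=mask(im,(4,150,80),(17,255,255),R[n]["grip"]); print(" grip px",cen(c),cv2.boundingRect(c),"z.059:",ray(n,cen(c),.059),"z.045",ray(n,cen(c),.045))
    c=cv2.convexHull(mask(im,(105,120,40),(125,255,255),R[n]["car"])); print(" car",cen(c),ray(n,cen(c),.024),[ray(n,p,.024).tolist() for p in cv2.approxPolyDP(c,4,True)[:,0].astype(float)])
a=cv2.resize(T[155:260,340:450],None,fx=5,fy=5,interpolation=2)
b=cv2.resize(T[120:205,190:330],None,fx=5,fy=5,interpolation=2)
c=cv2.resize(S[240:350,80:220],None,fx=5,fy=5,interpolation=2)
d=cv2.resize(S[160:260,210:350],None,fx=5,fy=5,interpolation=2)
cv2.imwrite("pics/ct.png",a);cv2.imwrite("pics/cd.png",b);cv2.imwrite("pics/cs.png",c);cv2.imwrite("pics/ds.png",d)
E
```

```text
scene mat [[0.3909, -0.2287], [0.6219, -0.2785], [0.5612, -0.5282], [0.3348, -0.4763]] [ 0.4772   -0.377925]
 grip px (137.665, 276.235) (128, 270, 21, 14) z.059: [ 0.4525 -0.3873] z.045 [ 0.4442 -0.3827]
 car (256.168776371308, 224.96184186387816) [ 0.574  -0.0451] [[0.5512, 0.0246], [0.6284, -0.0119], [0.5969, -0.1091], [0.5188, -0.0793]]
top mat [[0.6171, -0.2808], [0.5639, -0.5222], [0.3376, -0.4744], [0.3941, -0.2287]] [ 0.478175 -0.376525]
 grip px (400.9376344086021, 213.96344086021503) (393, 210, 17, 9) z.059: [ 0.4485 -0.3823] z.045 [ 0.4502 -0.3865]
 car (297.55748373101954, 179.06941431670282) [ 0.5557 -0.0698] [[0.592, -0.096], [0.5209, -0.0747], [0.5296, -0.0369], [0.598, -0.077]]
```

View pics/ct.png

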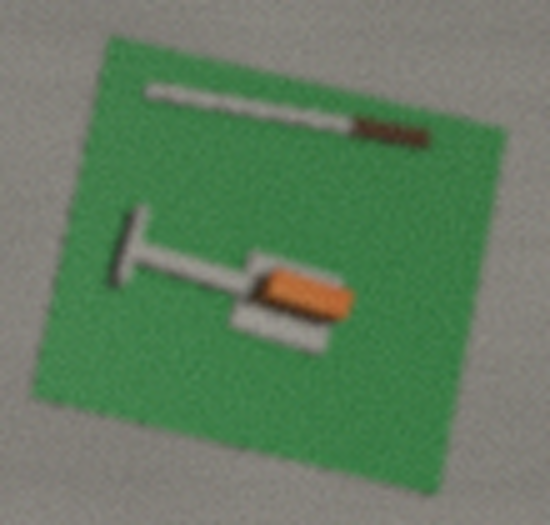

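View pics/cd.png

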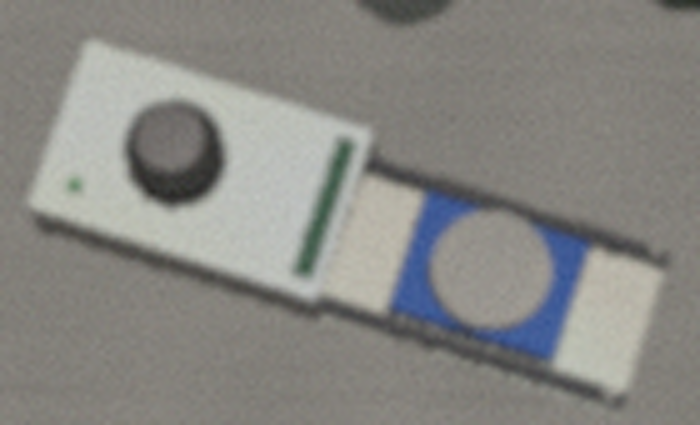

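View pics/ds.png

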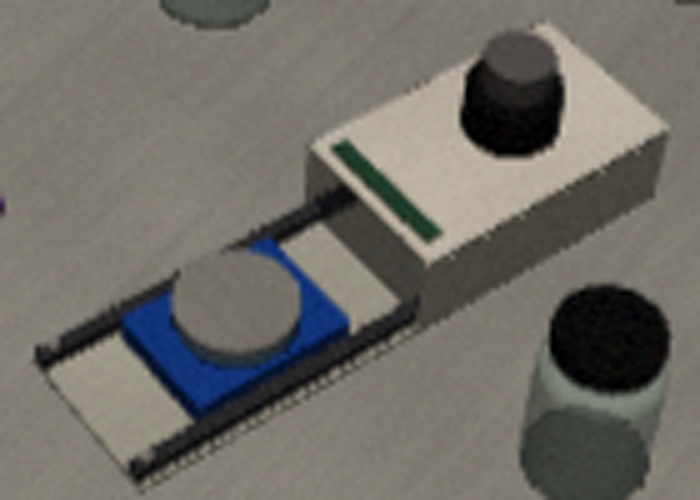

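The crops confirm the choice: the upright orange grip is at top (402,214), the foot plate around (398,215), and the blade at (367,204) pointing to image left. The tweezers lie beside it at the mat's upper edge. The dock is clear too, with hood corners at top (208,128), (264,146), (254,180), (196,161), guide end at (318,186) and dish top at (288,174).

Run:
```python
from h import *
def show(l,n,pts,z): 
    q=np.array([ray(n,p,z) for p in pts]); print(l,n,q.tolist(),"mean",q.mean(0).round(4)); return q
show("hood","top",[(208,128),(264.4,146),(253.6,180),(196,161.4)],.065)
show("hood","scene",[(319.6,165),(272.4,189.6),(295.6,212.6),(343.4,185.4)],.065)
show("railend","top",[(323,171.6),(314,200)],.016)
show("railend","scene",[(218.5,230.5),(237.5,253.5)],.016)
show("dish","top",[(288.2,173.6)],.042); show("dish","scene",[(257.4,219.8)],.042)
show("turret","top",[(225.2,147.5)],.125); show("turret","scene",[(314,171)],.125)
show("grip","top",[(402.4,214.2)],.059); show("foot","top",[(397.8,215.2)],.009)
show("blade","top",[(367.2,204.2)],.038)
show("tweez","top",[(369,173),(426,182.5)],.013)
show("jars","top",[(272,103),(333,98)],.12);show("flask","top",[(209,233)],.108)
show("purple","top",[(299,234),(368,295)],.03)
```

```text
hood top [[0.7037, 0.2147], [0.6498, 0.0372], [0.5419, 0.0678], [0.5962, 0.2474]] mean [0.6229 0.1418]
hood scene [[0.6056, 0.246], [0.5499, 0.0663], [0.6546, 0.0343], [0.7094, 0.2145]] mean [0.6299 0.1403]
railend top [[0.5833, -0.1509], [0.4914, -0.1229]] mean [ 0.5374 -0.1369]
railend scene [[0.4968, -0.1237], [0.5902, -0.1526]] mean [ 0.5435 -0.1382]
dish top [[0.569, -0.0391]] mean [ 0.569  -0.0391]
dish scene [[0.5737, -0.0394]] mean [ 0.5737 -0.0394]
turret top [[0.6268, 0.1531]] mean [0.6268 0.1531]
turret scene [[0.6326, 0.1558]] mean [0.6326 0.1558]
grip top [[0.4479, -0.3867]] mean [ 0.4479 -0.3867]
foot top [[0.4503, -0.3872]] mean [ 0.4503 -0.3872]
blade top [[0.4789, -0.2851]] mean [ 0.4789 -0.2851]
tweez top [[0.5827, -0.2974], [0.5562, -0.4772]] mean [ 0.5694 -0.3873]
jars top [[0.7693, 0.0171], [0.789, -0.1668]] mean [ 0.7792 -0.0748]
flask top [[0.3733, 0.1929]] mean [0.3733 0.1929]
purple top [[0.3822, -0.076], [0.203, -0.2866]] mean [ 0.2926 -0.1813]
```

View pics/cs.png

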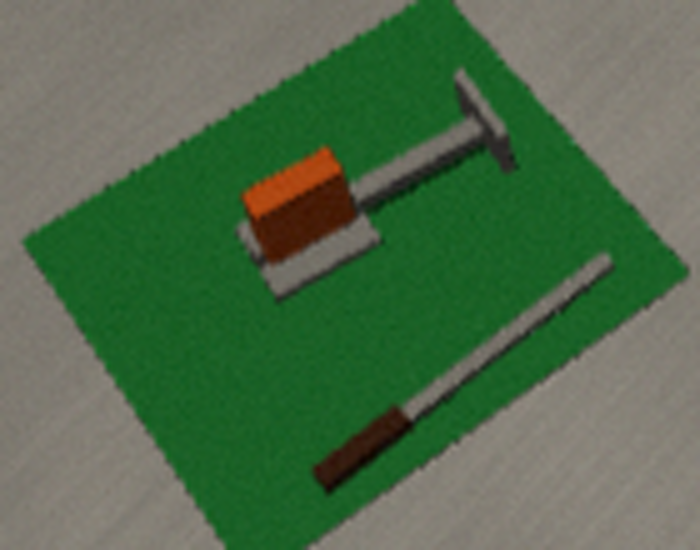

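The scene crop agrees: orange grip top at about scene (139,277), blade at (178,263), tweezers about 12 cm away.

- **Dock:** the two views average to a mouth at (.599,.051), heading 72.9°.
- **Carrier:** centre at (.571,-.039).
- **Pusher:** origin at (.450,-.386), heading about 74°.

Sizes match the description. Moving now.

arm_command(
  rows=[
    [[85,0.5,-0.7,0,-0.95],[85,0.5,-0.7,0,-0.95],[85,0.5,-0.7,0,-0.95],[85,0.5,-0.7,0,-0.95],[85,0.5,-0.7,0,-0.95],[85,0.5,-0.7,0,-0.95],[85,0.5,-0.7,0,-0.95],[85,0.5,-0.7,0,-0.95],[85,0.5,-0.7,0,-0.95],[85,0.5,-0.7,0,-0.95]],
  ],
  newtons=60,
)

```text
t: 1.35
eef_pos: [0.5249, 0.2152, 0.2311]
tool_rot: [-0.0, 0.523, 0.852, -0.0]
contact_force: [0.5, 0.0, -0.5]
gripper_width: 0.996
grasp_force: 0.0
```

arm_command(
  rows=[
    [[85,-0.12,-1,0,-0.95],[85,-0.12,-1,0,-0.95],[85,-0.12,-1,0,-0.95],[85,-0.12,-1,0,-0.95],[85,-0.12,-1,0,-0.95],[85,-0.12,-1,0,-0.95],[85,-0.12,-1,0,-0.95],[85,-0.12,-1,0,-0.95],[85,-0.12,-1,0,-0.95],[85,-0.12,-1,0,-0.95]],
  ],
)

```text
t: 2.6
eef_pos: [0.452, -0.3848, 0.2311]
tool_rot: [-0.0, 0.802, 0.598, 0.0]
contact_force: [1.6, 0.2, 0.1]
gripper_width: 0.998
grasp_force: 0.0
```

arm_command(
  rows=[
    [[85,-0.03,-0.02,-0.6,0],[85,0,0,-0.6,0],[85,0,0,-0.6,0],[85,0,0,-0.6,0],[85,0,0,-0.4,0],[85,0,0,-0.3,0],[85,0,0,-0.2,0],[85,0,0,-0.18,0],[85,0,0,0,0],[85,0,0,0,0]],
  ],
)

```text
t: 3.85
eef_pos: [0.4509, -0.3849, 0.0231]
tool_rot: [0.0, 0.801, 0.598, 0.0]
contact_force: [-0.2, -0.2, -0.3]
gripper_width: 0.997
grasp_force: 0.0
```

Run:
```python
from h import *
a,b=[cv2.cvtColor(cams.read_camera(n),4) for n in("scene","top")]
o=cv2.hconcat([cv2.resize(a[230:340,80:220],(400,314),interpolation=2),cv2.resize(b[155:260,320:454],(400,314),interpolation=2)])
cv2.imwrite("pics/g1.png",o);print(get_obs()["eef_pos"])
```

```text
[ 0.45093723 -0.38488389  0.02316544]
```

View pics/g1.png

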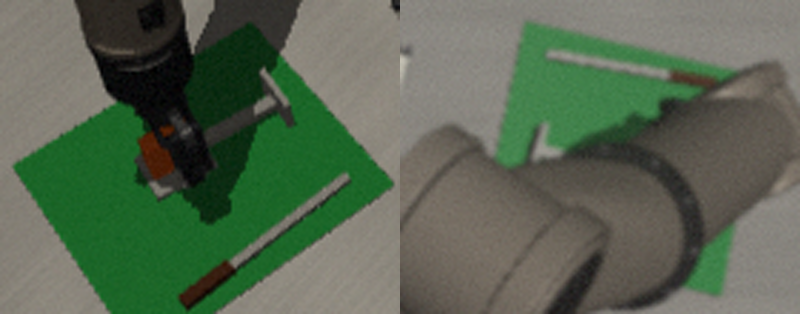

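The fingers straddle the orange grip (crop (155,150)) and the tweezers are clear. Closing.

arm_command(
  rows=[
    [[0,0,0,0,0],[0,0,0,0,0],[0,0,0,0,0],[0,0,0,0,0],[0,0,0,0,0],[0,0,0,0,0],[0,0,0,0,0],[0,0,0,0,0],[0,0,0,0,0],[0,0,0,0,0]],
  ],
  newtons=70,
)

```text
t: 5.2
eef_pos: [0.4507, -0.3847, 0.0227]
tool_rot: [0.0, 0.801, 0.598, 0.0]
contact_force: [-0.4, -0.0, 3.9]
gripper_width: 0.207
grasp_force: 68.8
```

arm_command(
  rows=[
    [[0,0,0,0.2,0],[0,0,0,0.4,0],[0,0,0,0.4,0],[0,0,0,0.3,0],[0,0.2,0.56,0,-0.1],[0,0.3,0.7,0,0],[0,0.3,0.8,0,0],[0,0.2,0.5,0,0],[0,0.1,0.25,0,0],[0,0,0,0,0]],
  ],
)

```text
t: 6.45
eef_pos: [0.5167, -0.2154, 0.1005]
tool_rot: [-0.0, 0.803, 0.596, -0.0]
contact_force: [0.2, -0.6, -1.3]
gripper_width: 0.201
grasp_force: 68.4
```

Run:
```python
from h import *
a,b=[cv2.cvtColor(cams.read_camera(n),4) for n in("scene","top")]
cv2.imwrite("pics/a2.png",a);cv2.imwrite("pics/b2.png",b)
o=cv2.hconcat([cv2.resize(a[160:280,140:300],(400,300),interpolation=2),cv2.resize(b[130:250,240:400],(400,300),interpolation=2)])
cv2.imwrite("pics/g2.png",o);print({k:np.round(v,4) for k,v in get_obs().items()})
```

```text
{'t': np.float64(6.55), 'q': array([-0.2046,  0.5298,  0.6479,  1.9785, -0.4481,  0.7778,  0.406 ]), 'joint_vel': array([ 0.0154, -0.    ,  0.0065,  0.0008, -0.0026,  0.0012, -0.0034]), 'joint_torque': array([-1.31920e+00, -4.75340e+01,  9.45330e+00, -2.06057e+01,
       -8.39000e-02,  4.46000e-02, -1.11000e-02]), 'eef_pos': array([ 0.5158, -0.2177,  0.1007]), 'tool_rot': array([ 4.000e-04,  8.042e-01,  5.943e-01, -4.000e-04]), 'contact_force': array([-0.5651, -0.5736, -2.9556]), 'torque': array([-0.0653,  0.0589,  0.0369]), 'grasp_force': np.float64(68.3662), 'gripper_width': np.float64(0.2036)}
```

View pics/g2.png

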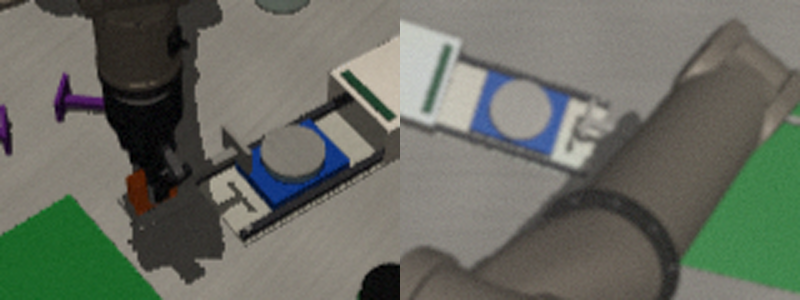

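The pusher is held level. The blade's far top corner shows at scene (230,211), and the blade at about top (317,179), just behind the carrier. Checking against the expected position.

Run:
```python
from h import *
t=np.array([.5163,-.2165,.1006]); u=np.array([.294,.956,0]); v=np.array([-.956,.294,0])
for s in(-.025,0,.025):
    p=t+u*.110+v*s; p[2]=.1006-.0197+.035; print(s,p,proj("scene",p),proj("top",p))
print(ray("scene",(230,211.2),.116),ray("top",(317.2,178.8),.116), ray("top",(321.2,168.8),.116))
```

```text
-0.025 [ 0.57254 -0.11869  0.1159 ] [240.1 220.2] [316.4 168.1]
0 [ 0.54864 -0.11134  0.1159 ] [234.8 214.3] [313.9 176. ]
0.025 [ 0.52474 -0.10399  0.1159 ] [229.7 208.5] [311.3 183.9]
[ 0.5314 -0.1109] [ 0.5403 -0.1212] [ 0.5707 -0.1328]
```

Blade is roughly 8 mm further back than nominal, about 28 mm short of the carrier, and centred laterally. Lowering between the rails.

arm_command(
  rows=[
    [[0,0,0,-0.2,0],[0,0,0,-0.3,0],[0,0,0,-0.3,0],[0,0,0,-0.2,0],[0,0,0,-0.1,0],[0,0,0,-0.05,0],[0,0,0,-0.04,0],[0,0,0,0,0],[0,0,0,0,0],[0,0,0,0,0]],
  ],
)

```text
t: 7.8
eef_pos: [0.5167, -0.216, 0.0294]
tool_rot: [0.0, 0.804, 0.595, 0.0]
contact_force: [0.8, -1.1, -1.5]
gripper_width: 0.203
grasp_force: 68.4
```

arm_command(
  rows=[
    [[0,0.015,0.048,0,0],[0,0.015,0.048,0,0],[0,0.015,0.048,0,0],[0,0.015,0.048,0,0],[0,0.015,0.048,0,0],[0,0.015,0.048,0,0],[0,0.015,0.048,0,0],[0,0.015,0.048,0,0],[0,0.015,0.048,0,0],[0,0.015,0.048,0,0]],
  ],
)

```text
t: 9.05
eef_pos: [0.5256, -0.1872, 0.0291]
tool_rot: [0.0, 0.804, 0.595, -0.0]
contact_force: [-0.2, -1.4, -2.5]
gripper_width: 0.202
grasp_force: 68.3
```

arm_command(
  rows=[
    [[0,0.015,0.048,0,0],[0,0.015,0.048,0,0],[0,0.015,0.048,0,0],[0,0.015,0.048,0,0],[0,0.015,0.048,0,0],[0,0.015,0.048,0,0],[0,0.015,0.048,0,0],[0,0.015,0.048,0,0],[0,0.015,0.048,0,0],[0,0.015,0.048,0,0]],
  ],
)

```text
t: 10.3
eef_pos: [0.5346, -0.1581, 0.0291]
tool_rot: [-0.0, 0.804, 0.595, 0.0]
contact_force: [-1.4, -1.4, -1.9]
gripper_width: 0.201
grasp_force: 68.3
```

Run:
```python
from h import *
a=cv2.cvtColor(cams.read_camera("scene"),4)
u=np.array([.294,.956])
for im in(cv2.imread("pics/scene0.png"),a):
    c=mask(im,(105,120,40),(125,255,255),(225,190,310,255))[:,0].astype(float)
    q=np.array([ray("scene",p,.024) for p in c]); s=(q-[.599,.0514])@u
    w=(q-[.599,.0514])@np.array([-.956,.294])
    print(len(c),"near/far dock x",np.sort(s)[[0,2]],np.sort(s)[[-3,-1]],"y",w.min(),w.max())
```

```text
83 near/far dock x [-0.1558486 -0.1552102] [-0.0420276 -0.039674 ] y -0.04714400000000002 0.03972359999999999
75 near/far dock x [-0.116691  -0.1143234] [-2.5176e-03 -3.9000e-05] y -0.04714400000000002 0.039737999999999996
```

arm_command(
  rows=[
    [[0,0.015,0.048,0,0],[0,0.015,0.048,0,0],[0,0.015,0.048,0,0],[0,0.015,0.048,0,0],[0,0.015,0.048,0,0],[0,0.015,0.048,0,0],[0,0.015,0.048,0,0],[0,0.015,0.048,0,0],[0,0.015,0.048,0,0],[0,0.015,0.048,0,0]],
  ],
)

```text
t: 11.6
eef_pos: [0.5436, -0.1294, 0.0291]
tool_rot: [0.0, 0.804, 0.595, -0.0]
contact_force: [-0.9, -1.9, -1.3]
gripper_width: 0.211
grasp_force: 68.3
```

arm_command(
  rows=[
    [[0,0.015,0.048,0,0],[0,0.015,0.048,0,0],[0,0.015,0.048,0,0],[0,0.015,0.048,0,0],[0,0.015,0.048,0,0],[0,0.015,0.048,0,0],[0,0.015,0.048,0,0],[0,0.015,0.048,0,0],[0,0.015,0.048,0,0],[0,0.015,0.048,0,0]],
  ],
)

```text
t: 12.85
eef_pos: [0.5526, -0.1005, 0.0291]
tool_rot: [-0.0, 0.804, 0.595, 0.0]
contact_force: [0.1, -1.7, -1.5]
gripper_width: 0.203
grasp_force: 68.3
```

Now 25 mm more, slightly slower (front end then at about 85 mm).

arm_command(
  rows=[
    [[0,0.012,0.04,0,0],[0,0.012,0.04,0,0],[0,0.012,0.04,0,0],[0,0.012,0.04,0,0],[0,0.012,0.04,0,0],[0,0.012,0.04,0,0],[0,0.012,0.04,0,0],[0,0.012,0.04,0,0],[0,0.012,0.04,0,0],[0,0.012,0.04,0,0]],
  ],
)

```text
t: 14.1
eef_pos: [0.5598, -0.0766, 0.0291]
tool_rot: [0.0, 0.804, 0.595, 0.0]
contact_force: [-2.1, -1.5, -1.6]
gripper_width: 0.198
grasp_force: 68.3
```

arm_command(
  rows=[
    [[0,0.0025,0.008,0,0],[0,0.0025,0.008,0,0],[0,0.0025,0.008,0,0],[0,0.0025,0.008,0,0],[0,0.0025,0.008,0,0],[0,0.0025,0.008,0,0],[0,0.0025,0.008,0,0],[0,0.0025,0.008,0,0],[0,0.0025,0.008,0,0],[0,0.0025,0.008,0,0]],
  ],
)

```text
t: 15.35
eef_pos: [0.5612, -0.0719, 0.0291]
tool_rot: [-0.0, 0.804, 0.595, -0.0]
contact_force: [-0.4, -0.9, -1.7]
gripper_width: 0.202
grasp_force: 68.3
```

arm_command(
  rows=[
    [[0,0.0015,0.0048,0,0],[0,0.0015,0.0048,0,0],[0,0.0015,0.0048,0,0],[0,0.0015,0.0048,0,0],[0,0.0015,0.0048,0,0],[0,0.0015,0.0048,0,0],[0,0.0015,0.0048,0,0],[0,0.0015,0.0048,0,0],[0,0.0015,0.0048,0,0],[0,0.0015,0.0048,0,0]],
  ],
)

```text
t: 16.6
eef_pos: [0.5621, -0.0691, 0.0291]
tool_rot: [0.0, 0.804, 0.595, 0.0]
contact_force: [-0.3, -1.6, -2.4]
gripper_width: 0.2
grasp_force: 68.3
```

arm_command(
  rows=[
    [[0,0.0013,0.004,0,0],[0,0.0013,0.004,0,0],[0,0.0013,0.004,0,0],[0,0.0013,0.004,0,0],[0,0.0013,0.004,0,0],[0,0.0013,0.004,0,0],[0,0.0013,0.004,0,0],[0,0.0013,0.004,0,0],[0,0.0013,0.004,0,0],[0,0.0013,0.004,0,0]],
  ],
)

```text
t: 17.85
eef_pos: [0.5629, -0.0667, 0.0291]
tool_rot: [-0.0, 0.804, 0.595, -0.0]
contact_force: [-0.4, -1.4, -1.3]
gripper_width: 0.2
grasp_force: 68.3
```

arm_command(
  rows=[
    [[0,0.0013,0.004,0,0],[0,0.0013,0.004,0,0],[0,0.0013,0.004,0,0],[0,0.0013,0.004,0,0],[0,0.0013,0.004,0,0],[0,0.0013,0.004,0,0],[0,0.0013,0.004,0,0],[0,0.0013,0.004,0,0],[0,0.0013,0.004,0,0],[0,0.0013,0.004,0,0]],
  ],
)

```text
t: 19.1
eef_pos: [0.5637, -0.0643, 0.0291]
tool_rot: [0.0, 0.804, 0.595, 0.0]
contact_force: [-0.8, -0.9, -1.3]
gripper_width: 0.204
grasp_force: 68.3
```

arm_command(
  rows=[
    [[0,0.0013,0.004,0,0],[0,0.0013,0.004,0,0],[0,0.0013,0.004,0,0],[0,0.0013,0.004,0,0],[0,0.0013,0.004,0,0],[0,0.0013,0.004,0,0],[0,0.0013,0.004,0,0],[0,0.0013,0.004,0,0],[0,0.0013,0.004,0,0],[0,0.0013,0.004,0,0]],
  ],
)

```text
t: 20.35
eef_pos: [0.5645, -0.0618, 0.0291]
tool_rot: [-0.0, 0.804, 0.595, 0.0]
contact_force: [-0.6, -1.4, -1.0]
gripper_width: 0.206
grasp_force: 68.3
```

arm_command(
  rows=[
    [[0,0.0013,0.004,0,0],[0,0.0013,0.004,0,0],[0,0.0013,0.004,0,0],[0,0.0013,0.004,0,0],[0,0.0013,0.004,0,0],[0,0.0013,0.004,0,0],[0,0.0013,0.004,0,0],[0,0.0013,0.004,0,0],[0,0.0013,0.004,0,0],[0,0.0013,0.004,0,0]],
  ],
)

```text
t: 21.6
eef_pos: [0.5653, -0.0594, 0.0291]
tool_rot: [0.0, 0.804, 0.595, 0.0]
contact_force: [-0.1, -1.0, -1.9]
gripper_width: 0.201
grasp_force: 68.3
```

arm_command(
  rows=[
    [[0,0.0013,0.004,0,0],[0,0.0013,0.004,0,0],[0,0.0013,0.004,0,0],[0,0.0013,0.004,0,0],[0,0.0013,0.004,0,0],[0,0.0013,0.004,0,0],[0,0.0013,0.004,0,0],[0,0.0013,0.004,0,0],[0,0.0013,0.004,0,0],[0,0.0013,0.004,0,0]],
  ],
)

```text
t: 22.85
eef_pos: [0.566, -0.0571, 0.0291]
tool_rot: [0.0, 0.804, 0.595, 0.0]
contact_force: [0.1, -1.2, -1.4]
gripper_width: 0.202
grasp_force: 68.3
```

arm_command(
  rows=[
    [[0,0.0013,0.004,0,0],[0,0.0013,0.004,0,0],[0,0.0013,0.004,0,0],[0,0.0013,0.004,0,0],[0,0.0013,0.004,0,0],[0,0.0013,0.004,0,0],[0,0.0013,0.004,0,0],[0,0.0013,0.004,0,0],[0,0.0013,0.004,0,0],[0,0.0013,0.004,0,0]],
  ],
)

```text
t: 24.1
eef_pos: [0.5668, -0.0547, 0.0291]
tool_rot: [0.0, 0.804, 0.595, -0.0]
contact_force: [-0.8, -1.9, -1.7]
gripper_width: 0.2
grasp_force: 68.3
```

arm_command(
  rows=[
    [[0,0.0013,0.004,0,0],[0,0.0013,0.004,0,0],[0,0.0013,0.004,0,0],[0,0.0013,0.004,0,0],[0,0.0013,0.004,0,0],[0,0.0013,0.004,0,0],[0,0.0013,0.004,0,0],[0,0.0013,0.004,0,0],[0,0.0013,0.004,0,0],[0,0.0013,0.004,0,0]],
  ],
)

```text
t: 25.35
eef_pos: [0.5676, -0.0522, 0.0291]
tool_rot: [-0.0, 0.804, 0.595, -0.0]
contact_force: [-0.4, -0.8, -1.7]
gripper_width: 0.205
grasp_force: 68.3
```

arm_command(
  rows=[
    [[0,0.0013,0.004,0,0],[0,0.0013,0.004,0,0],[0,0.0013,0.004,0,0],[0,0.0013,0.004,0,0],[0,0.0013,0.004,0,0],[0,0.0013,0.004,0,0],[0,0.0013,0.004,0,0],[0,0.0013,0.004,0,0],[0,0.0013,0.004,0,0],[0,0.0013,0.004,0,0]],
  ],
)

```text
t: 26.6
eef_pos: [0.5684, -0.0498, 0.0291]
tool_rot: [-0.0, 0.804, 0.595, -0.0]
contact_force: [-0.5, -0.4, -1.3]
gripper_width: 0.202
grasp_force: 68.3
```

arm_command(
  rows=[
    [[0,0.0013,0.004,0,0],[0,0.0013,0.004,0,0],[0,0.0013,0.004,0,0],[0,0.0013,0.004,0,0],[0,0.0013,0.004,0,0],[0,0.0013,0.004,0,0],[0,0.0013,0.004,0,0],[0,0.0013,0.004,0,0],[0,0.0013,0.004,0,0],[0,0.0013,0.004,0,0]],
  ],
)

```text
t: 27.85
eef_pos: [0.569, -0.048, 0.0291]
tool_rot: [0.0, 0.804, 0.595, -0.0]
contact_force: [-2.1, -5.7, 0.1]
gripper_width: 0.205
grasp_force: 68.5
```

Force along the push rose to about 6 N and the arm lagged. This is probably the stop, but the blade is near the hood mouth, so I'll look before believing it.

Run:
```python
from h import *
a=cv2.cvtColor(cams.read_camera("scene"),4); cv2.imwrite("pics/a3.png",a)
cv2.imwrite("pics/g3.png",cv2.resize(a[160:260,200:330],None,fx=6,fy=6,interpolation=2)[:600,:800])
o=get_obs();print(o["t"],o["eef_pos"],o["contact_force"],o["torque"])
```

```text
27.9 [ 0.56900797 -0.04798744  0.02913926] [-1.73873909 -4.61297195 -0.83301459] [-1.02147677  0.39439796  0.11482726]
```

View pics/g3.png

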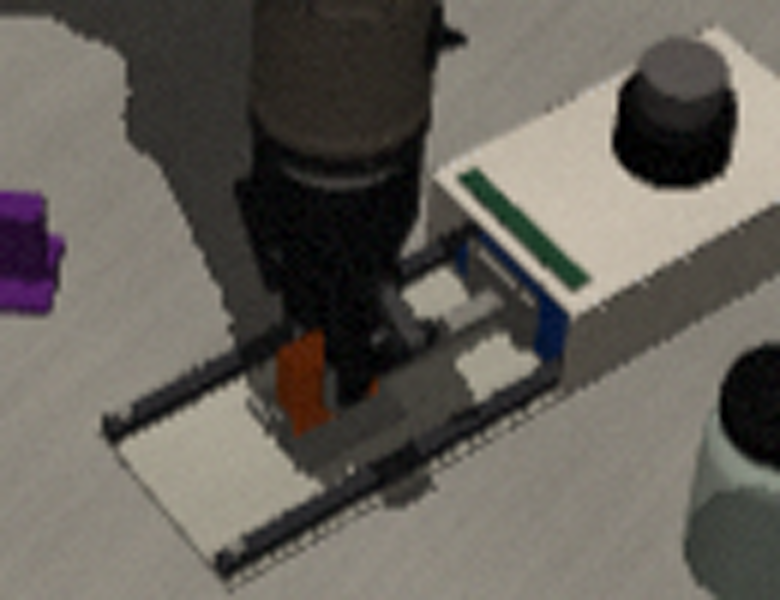

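Run:
```python
from h import *
u=np.array([.294,.956]);O=np.array([.6023,.0503]);v=np.array([-.956,.294])
for l,p,z in(("blade top",(284.2,205.8),.0444),("blue R bottom",(292.3,219.4),.006),("blue R top",(293,213.5),.024),("lintelL",(272.4,189.6),.065),("lintelR",(295.3,210.5),.065)):
    d=ray("scene",p,z)-O; print(l,(d@u).round(4),(d@v).round(4))
```

```text
blade top 0.0015 -0.0027
blue R bottom 0.0109 -0.0343
blue R top 0.0164 -0.0284
lintelL -0.0001 0.0548
lintelR 0.0043 -0.0482
```

The picture shows the roof edge (crop (490,240)–(560,310)) with blue directly under it. There is no lintel low enough to catch the 44 mm blade, so this is the stop. I'll press 0.7 mm more to confirm it gives like a spring.

arm_command(
  rows=[
    [[0,0.0012,0.0038,0,0],[0,0.0012,0.0038,0,0],[0,0.0012,0.0038,0,0],[0,0,0,0,0],[0,0,0,0,0],[0,0,0,0,0],[0,0,0,0,0],[0,0,0,0,0],[0,0,0,0,0],[0,0,0,0,0]],
  ],
)

```text
t: 29.15
eef_pos: [0.5691, -0.0477, 0.0292]
tool_rot: [0.0, 0.804, 0.595, -0.0]
contact_force: [-1.5, -4.7, 0.6]
gripper_width: 0.202
grasp_force: 68.5
```

arm_command(
  rows=[
    [[0,0.0012,0.004,0,0],[0,0.0012,0.004,0,0],[0,0.0012,0.004,0,0],[0,0.0012,0.004,0,0],[0,0,0,0,0],[0,0,0,0,0],[0,0,0,0,0],[0,0,0,0,0],[0,0,0,0,0],[0,0,0,0,0]],
  ],
)

```text
t: 30.4
eef_pos: [0.5692, -0.0474, 0.0292]
tool_rot: [0.001, 0.804, 0.595, -0.001]
contact_force: [-2.0, -7.7, 0.8]
gripper_width: 0.203
grasp_force: 68.6
```

Force keeps rising with travel like a spring, to about 8 N in total including friction (about 6.5 N on the stop). The carrier is on the stop. Backing off slowly.

arm_command(
  rows=[
    [[0,-0.0015,-0.0048,0,0],[0,-0.0015,-0.0048,0,0],[0,-0.0015,-0.0048,0,0],[0,-0.0015,-0.0048,0,0],[0,-0.0015,-0.0048,0,0],[0,-0.0015,-0.0048,0,0],[0,-0.0015,-0.0048,0,0],[0,-0.0015,-0.0048,0,0],[0,-0.0015,-0.0048,0,0],[0,-0.0015,-0.0048,0,0]],
  ],
)

```text
t: 31.65
eef_pos: [0.5689, -0.0482, 0.0291]
tool_rot: [-0.0, 0.804, 0.595, 0.0]
contact_force: [0.5, -1.0, -1.2]
gripper_width: 0.2
grasp_force: 68.3
```

arm_command(
  rows=[
    [[0,-0.008,-0.025,0,0],[0,-0.015,-0.05,0,0],[0,-0.06,-0.19,0,0],[0,-0.11,-0.35,0,0],[0,-0.11,-0.35,0,0],[0,0,0,0.25,0],[0,0,0,0.4,0],[0,0,0,0.4,0],[0,0,0,0.25,0],[0,0,0,0,0]],
  ],
)

```text
t: 32.9
eef_pos: [0.5515, -0.1063, 0.1083]
tool_rot: [0.001, 0.803, 0.595, 0.001]
contact_force: [-0.1, -0.1, -1.8]
gripper_width: 0.201
grasp_force: 68.4
```

arm_command(
  rows=[
    [[0,-0.1,-0.25,0,0.1],[0,-0.2,-0.55,0,0],[0,-0.27,-0.75,0,0],[0,-0.27,-0.75,0,0],[0,-0.27,-0.75,0,0],[0,-0.27,-0.75,0,0],[0,-0.2,-0.55,0,0],[0,-0.1,-0.3,0,0],[0,0,0,0,0],[0,0,0,0,0]],
  ],
)

```text
t: 34.15
eef_pos: [0.4505, -0.3838, 0.1065]
tool_rot: [-0.001, 0.801, 0.599, 0.0]
contact_force: [0.7, 0.1, -3.0]
gripper_width: 0.201
grasp_force: 68.4
```

Run:
```python
from h import *
a=cv2.cvtColor(cams.read_camera("scene"),4); cv2.imwrite("pics/a4.png",a)
c=mask(a,(105,120,30),(125,255,255),(240,180,320,235))[:,0].astype(float)
q=np.array([ray("scene",p,.024) for p in c])-[.6023,.0503]
print(len(c),c.min(0),c.max(0),"dock x",np.sort(q@[.294,.956])[[0,2,-3,-1]],"y",(q@[-.956,.294]).min(),(q@[-.956,.294]).max())
o=get_obs();print(o["t"],o["eef_pos"],o["contact_force"])
```

```text
14 [276. 199.] [293. 219.] dock x [-0.004842  -0.0046036  0.0176324  0.0201544] y -0.0431652000000001 0.04127379999999998
34.2 [ 0.45076838 -0.38363441  0.10665176] [ 0.27610511 -0.25908095 -1.28891935]
```

Carrier stayed in place. Lowering the pusher onto the mat.

arm_command(
  rows=[
    [[0,0,0,-0.2,0],[0,0,0,-0.4,0],[0,0,0,-0.4,0],[0,0,0,-0.2,0],[0,0,0,-0.08,0],[0,0,0,-0.04,0],[0,0,0,-0.03,0],[0,0,0,-0.02,0],[0,0,0,-0.01,0],[0,0,0,0,0]],
  ],
)

```text
t: 35.45
eef_pos: [0.4498, -0.3856, 0.0244]
tool_rot: [0.0, 0.801, 0.598, 0.0]
contact_force: [-0.9, -0.4, -1.9]
gripper_width: 0.206
grasp_force: 68.4
```

arm_command(
  rows=[
    [[0,0,0,-0.01,0],[0,0,0,-0.01,0],[0,0,0,-0.01,0],[0,0,0,0,0],[0,0,0,0,0],[0,0,0,0,0],[0,0,0,0,0],[0,0,0,0,0],[0,0,0,0,0],[0,0,0,0,0]],
  ],
)

```text
t: 36.7
eef_pos: [0.4498, -0.3856, 0.0227]
tool_rot: [-0.0, 0.801, 0.598, 0.0]
contact_force: [-1.7, 1.6, 4.8]
gripper_width: 0.199
grasp_force: 69.2
```

Fz shows the pusher standing on the mat. Opening.

arm_command(
  rows=[
    [[25,0,0,0,0],[35,0,0,0,0],[50,0,0,0,0],[70,0,0,0,0],[85,0,0,0,0],[85,0,0,0,0],[85,0,0,0,0],[85,0,0,0,0],[85,0,0,0,0],[85,0,0,0,0]],
  ],
)

```text
t: 37.95
eef_pos: [0.4498, -0.3856, 0.0225]
tool_rot: [-0.0, 0.801, 0.598, 0.0]
contact_force: [-0.3, -0.0, -0.1]
gripper_width: 0.999
grasp_force: 0.0
```

arm_command(
  rows=[
    [[85,0,0,0.15,0],[85,0,0,0.3,0],[85,0,0,0.6,0],[85,0,0,0.8,0],[85,0,0,0.8,0],[85,0,0,0.7,0],[85,-0.2,0.5,0,0],[85,-0.2,0.8,0,0],[85,0,0.6,0,0],[85,0,0,0,0]],
  ],
)

```text
t: 39.2
eef_pos: [0.4261, -0.269, 0.2243]
tool_rot: [-0.0, 0.8, 0.6, 0.001]
contact_force: [-0.7, -0.4, 0.3]
gripper_width: 0.993
grasp_force: 0.0
```

Run:
```python
from h import *
a,b=[cv2.cvtColor(cams.read_camera(n),4) for n in("scene","top")]
cv2.imwrite("pics/a5.png",a);cv2.imwrite("pics/b5.png",b)
o=cv2.hconcat([cv2.resize(a[150:350,80:360],(400,286),interpolation=2),cv2.resize(b[100:286,190:450],(400,286),interpolation=2)])
cv2.imwrite("pics/g5.png",o);o=get_obs();print(o["t"],o["eef_pos"],o["contact_force"])
```

```text
39.3 [ 0.42598841 -0.27195339  0.22451832] [-0.10911897 -0.40023419  0.86007774]
```

View pics/g5.png

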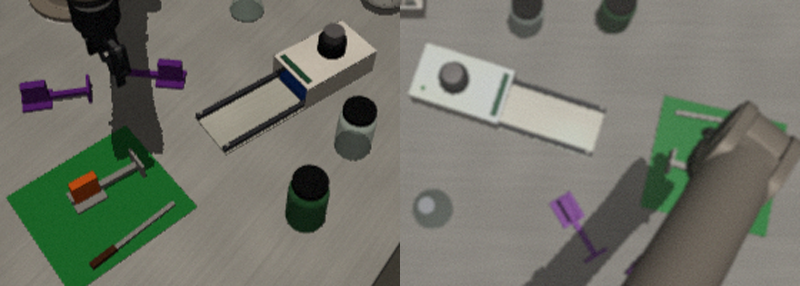

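The pusher stands on the mat at crop (85,188), the carrier sits inside the hood at (293,85), the tweezers, purple pushers, jars and flask visible here look unmoved, and the gripper is clear. Handing in.

```bash
python3 -c "
from station import job
print(job.hand_in())"
```

```text
the job is handed in; nothing more can be done
None
```

The job is handed in at about 39 s: the carrier was pushed onto the soft stop (roughly 6.5 N on it at most, as estimated from the wrist force), the pusher is standing back on the green mat, and nothing else looked moved in the last picture.

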